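# Lock the tray and hold the cap press down

### The job

Press the caps onto the rack of blood tubes: first slide the brass-knobbed bolt fully home into its keeper to lock the tray, then flip the red safety catch right over to free the lever, and then pull the black-handled lever all the way towards the robot. It springs back, so finish while still holding it at its stop with the gripper, and leave the small rack, the bottle and the jar beside the press where they stand.

Things in the scene. Friction and masses are not known exactly. Their poses are not given: they have to be found in the camera images.
- press: White fixed cap press, base 290 (x) by 350 (y) by 30 mm high; origin: centre of the underside; x to its back, y to its left, z up. Bolt in front, lever and red catch right, rack of tubes left under a clear plate (sinks as the lever is pulled; x -10 to 100, y -25 to 165, top 176 mm). Its guide posts, x 45, y -12 and 152, reach 194 mm.
- bolt (a joint): Slide of the steel bolt along the press's +y, in m: 0 drawn back, 0.06 fully home against its stop inside the brass keeper. Starts between 0 and 0.015. Stays where it is left; about 2 N of friction.
- bolt_knob (a point): Centre of the top of the upright brass knob on the bolt: 14 mm in diameter, its top 101 mm above the table, free for its upper 30 mm (straps and keeper beside it reach up to 66 mm, the rod to 61 mm, and the tray's lug, at press x -110 and y 59 to 85 mm, to 73 mm). Moves with the bolt.
- catch (a joint): Hinge angle of the red safety catch in rad, about the press's x axis: 0 closed (a steel arm bars the lever), 1.1 flipped fully over. Starts between 0 and 0.12. Below about 0.85 it really blocks the lever. Stays where it is left; about 2 N at the tab's tip moves it.
- catch_tab (a point): Middle of the free (upper) edge of the red thumb tab: a paddle 26 mm wide (along x), 8 mm thick, 50 mm long from its hinge line, leaning to +y by 0.55 rad when closed and to -y by 0.55 rad when flipped over: push its face towards the press's -y. Closed, its tip is 143 mm above the table. Moves with the catch.
- catch_pivot (a point): Point on the catch's hinge line under the tab, 100 mm above the table; the line runs along the press's x.
- lever (a joint): Hinge angle of the lever in rad: 0 at rest (leaning back 0.35 rad from upright), grows as the grip is pulled towards the front (-x) of the press, 0.75 at its stop (leaning forward 0.40 rad). A spring drives it back to 0: the pull at the grip grows from about 4 N to 10 N. Barred by the catch after the first 0.1 to 0.2 rad until the catch is flipped.
- lever_grip (a point): Centre of the lever's round black T-grip: 18 mm in diameter, 90 mm long, along the press's y; 196 mm above the table at rest, 205 mm at most, 193 mm at the stop. It may turn within the fingers. Moves with the lever.
- lever_pivot (a point): Centre of the lever's hinge, 55 mm above the table; the hinge axis is the press's y. The grip is 150 mm from it.
- small_rack: Loose small black tube rack 62 by 88 mm, with five green and yellow capped tubes reaching 83 mm; origin at the centre of its underside. Leave alone.
- reagent: Loose amber bottle with a blue cap, 60 mm in diameter, 130 mm high; origin at the centre of its underside. Leave alone.
- sample_jar: Loose clear jar with an orange lid, 62 mm in diameter, 75 mm high; origin at the centre of its underside. Leave alone.

How it is judged:
On the way, in this order (a step that is already met when the one before it is completed fails the run):
1. the bolt is fully home in its keeper (value of joint bolt above 0.054 m), for 0.2 s.
2. the bolt stays home and the red catch is flipped over (value of joint bolt above 0.054 m and value of joint catch above 0.9 rad), for 0.2 s.
3. the lever is pulled to its stop (all of step 2 and value of joint lever above 0.66 rad), for 0.2 s.
At the end, for the whole second after the job is handed in: The bolt is home (within 6 mm of its stop), the catch is flipped over (beyond 0.9 rad), and the gripper's fingers still hold the lever, at rest, within 0.09 rad of its stop, with more than 2 N on it (all of step 3 and contact force between the fingers and lever above 2 N and velocity of joint lever between -0.1 and 0.1 rad/s); the arm keeps its last pose, push and grip.
It fails at once if the small rack, the bottle or the jar is shifted by more than 25 mm or tipped (distance of any of small_rack, reagent, sample_jar from where it was at the start of the episode above 0.025 m or angle between any of small_rack, reagent, sample_jar's own z axis and vertical above 0.35 rad).
It also fails if it takes over 58 s, if anything falls off the work surface, if the arm or the gripper's body presses on something with over 40 N, if the wrist force passes 120 N, or if a joint passes its speed limit or range.

### The arm

A 7-joint arm with a two-finger parallel gripper is mounted at the origin on the work surface. World frame = base frame: x ahead of the robot, y to its left, z up, the work surface at z = 0. Lengths are in m, angles in rad, forces in N, time in s.
With the tool pointing down it reaches from about 0.35 to 0.9 m from the base axis. Payload 8.1 kg.
Tool frame: the origin (TCP) lies between the finger pads; the fingertips stand 22 mm ahead of it and the grasp point (between the pads) lies 3 mm ahead of it (arm.tip_reach is the distance from the TCP to the fingertips, in m); z points along the fingers, y is the line along which they close (so a half turn about z gives the same grasp; the last joint's range is limited). The gripper opens to 92 mm and grips with 3 to 60 N. Pads are 19 mm wide; open, the fingers measure 130 mm over their backs; the gripper's body (75 mm by 190 mm) begins 47 mm behind the grasp point.
Start: joints at [-1.391, 0.434, 0.025, 1.573, -0.012, 1.134, -0.075], TCP at [0.174, 0.6, 0.225] pointing down, gripper open.
Joint ranges: [-2.62, 2.62], [-0.44, 2.09], [-1.27, 1.32], [0.08, 2.57], [-1.32, 4.46], [0.12, 2], [-2.74, 2.74]. Speed limits (rad/s): [2.22, 2.22, 3.01, 3.01, 3.14, 3.14, 3.14].

### API

Orientations are given as a rotation vector (axis times angle).
In Python, from cell import telemetry, vision, job, arm gives the robot as it stands. The module is installed in compiled form; this text tells all that it offers.
- The arm moves only by the shell command python3 -m creep 'ROWS' [FORCE]. ROWS is text: rows parted by semicolons, each of 7 numbers parted by spaces: the finger opening in cm, from 0 to 9.18, then the shift along the tool's x, y, z in cm, then the turn, a rotation vector about the tool's x, y, z in degrees. A call has 1 to 5 rows; each row is the pose to reach, as a shift and turn from the pose commanded when the call began, along the tool's axes at that moment; what a row does not reach only later rows make up. A row lasts 1/8 s, in which the tool goes at most 62.5 mm and 10.7 degrees, less where a joint would pass 70% of its speed; a pose out of reach is approached as far as the arm can. A call with a gripper value outside its range is refused whole. The fingers move at their own pace and stop on an object; FORCE is the grip in N (left out, the last holds). Time passes only in rows, so rows that repeat a pose let the fingers close. It gives the time, the measured TCP pose, the force, the opening and the grip force at its end, in the units of the state.
- telemetry.observe(): the state, without advancing time (a new reading comes with each control period).
- vision.get_image(name): name is "side" or "top"; returns the picture (384x512x3 uint8, red, green, blue); there is no depth.
- vision.camera_info(name): a dict with "fov_y" (degrees; the focal length in pixels is half the picture's height over the tangent of half this angle, whatever the lens; pixels are square), "cx", "cy" (the principal point, pixels), "extrinsics" (4x4, takes a point from camera to world coordinates). Camera axes: x right, y down, z forward; pixel columns grow to the right and rows downward; lengths in m; the calibration is good to about 2 mm. A picture is of the moment at which its call begins. camera_info takes no time and is no camera call.
- job.sign_off(): hands the job in; it is judged then, once.
The state is a dict: "clock": time; "joints": joint angles; "dq": joint speeds; "joint_efforts": joint torques, N m; "position": TCP position; "ee_rot": TCP orientation; "force": force on the tool from outside, world axes, zero at the start; "ft_torque": the same for the moment, N m; "width": opening from 0.0 (shut) to 1.0 (fully open); "gripper_force": force on a finger pad.
Only numpy, scipy, OpenCV 4.12 (cv2) and the standard library are available. Lean on these libraries where they do the work, as an engineer would, in place of code of your own. Each camera call takes 0.05 s, during which the arm holds its last target. There are 200 camera calls.

## Working session

There is one attempt and no reset: what is moved stays moved. The work goes in short steps, Python scripts to look and compute and a shell command to move; the robot and the scene stay as the last step left them, time stands still between calls to the robot, and variables do not carry over. Pictures are saved under pics/ and viewed, at most 10 in all, crops included, and the job is handed in when it is done.

```bash
mkdir -p pics
python3 - <<'E'
from cell import telemetry, vision, job, arm
import cv2,numpy as np
np.set_printoptions(precision=4,suppress=True)
for n in("side","top"):
    im=vision.get_image(n); cv2.imwrite(f"pics/{n}0.png",im[:,:,::-1]); i=vision.camera_info(n)
    print(n,i["fov_y"],i["cx"],i["cy"]);print(np.array(i["extrinsics"]), [k for k in i])
s=telemetry.observe();print(s["clock"],s["position"],s["ee_rot"],s["width"],s["force"])
E
```

```text
side 46.3066956814442 258.92627871232617 191.03777323493213
[[ 0.9158 -0.2979  0.2694  0.2941]
 [-0.4016 -0.6713  0.623  -0.7166]
 [-0.0048 -0.6787 -0.7344  0.994 ]
 [ 0.      0.      0.      1.    ]] ['fov_y', 'cx', 'cy', 'extrinsics']
top 56.41323196081337 252.27566773970577 192.90359763600577
[[ 0.0003 -0.982   0.1889  0.4427]
 [-1.      0.0001  0.002  -0.0086]
 [-0.0019 -0.1889 -0.982   1.126 ]
 [ 0.      0.      0.      1.    ]] ['fov_y', 'cx', 'cy', 'extrinsics']
0.1 [0.1743 0.5998 0.2242] [-0.4427 -3.1101  0.0021] 0.9977749455314919 [ 0.7039  1.3079 -0.2534]
```

View pics/side0.png

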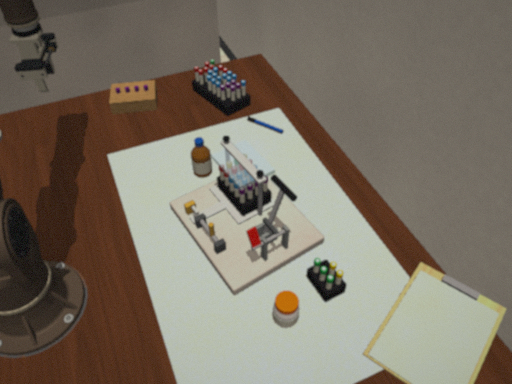

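View pics/top0.png

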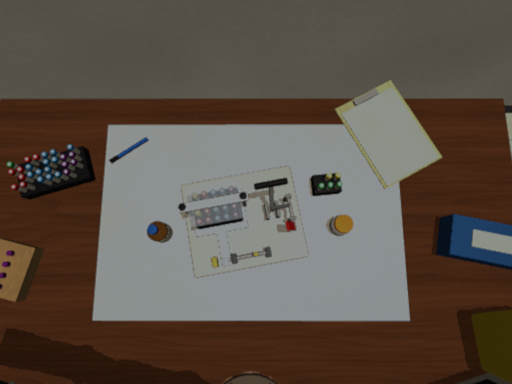

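The side view shows the press at about (245,225), with the knob near (211,230), the red tab at (254,237) and the grip at (284,187). In the top view the grip is at (271,183), the red tab at (291,225), the knob around (253,254), and the post tops at (182,207) and (243,196). I'll enlarge both.

Run:
```python
import cv2,numpy as np
s=cv2.imread("pics/side0.png")[125:293,165:330];t=cv2.imread("pics/top0.png")[155:285,175:315]
a=cv2.resize(s,None,fx=3.5,fy=3.5,interpolation=cv2.INTER_CUBIC);cv2.imwrite("pics/sc.png",a)
a=cv2.resize(t,None,fx=4.5,fy=4.5,interpolation=cv2.INTER_CUBIC);cv2.imwrite("pics/tc.png",a)
for n in("side","top"):
    im=cv2.imread(f"pics/{n}0.png");h=cv2.cvtColor(im,cv2.COLOR_BGR2HSV)
    x0,x1,y0,y1=(165,330,125,293) if n=="side" else (175,315,155,285)
    for nm,m in(("red",((h[...,0]<6)|(h[...,0]>174))&(h[...,1]>170)&(h[...,2]>90)),("brass",(h[...,0]>14)&(h[...,0]<32)&(h[...,1]>120)&(h[...,2]>90)),("dark",im.max(2)<50)):
        z=np.zeros(m.shape,np.uint8);z[y0:y1,x0:x1]=m[y0:y1,x0:x1]
        k,l,st,c=cv2.connectedComponentsWithStats(z)
        for i in range(1,k):
            if st[i,4]>3: print(n,nm,st[i],c[i].round(1))
```

```text
side red [248 228  12  19 144] [253.6 236.5]
side brass [192 147  17  13 135] [200.1 152.8]
side brass [185 201  10  13  75] [188.9 206.2]
side brass [209 223   5  13  42] [211.  228.5]
side brass [283 292   7   1   7] [286. 292.]
side dark [224 137   4   5  15] [225.7 138.7]
side dark [258 172   4   5  19] [259.6 173.9]
side dark [272 176  24  24 135] [283.2 187.8]
side dark [218 178  40  37 455] [239.5 199. ]
side dark [262 191   8  14  82] [265.8 197. ]
side dark [197 222   4   5  12] [198. 224.]
side dark [216 244   9   8  41] [219.8 247.8]
side dark [320 261   9  14  40] [325.4 265.3]
side dark [308 268  22  25 245] [317.2 281.4]
top red [286 221   9   9  63] [289.8 225.5]
top brass [254 252   4   4  13] [255.5 253.8]
top brass [212 257   6  10  46] [214.3 261.8]
top dark [311 176   4  20  62] [312.8 184.6]
top dark [255 179  32  10 171] [270.4 183.5]
top dark [240 193   6   6  29] [242.6 195.3]
top dark [283 198   4   4  10] [284.3 199.4]
top dark [243 202   2   4   7] [243.6 203.3]
top dark [179 204   6   6  31] [181.5 206.6]
top dark [197 219  45  10 102] [219.1 223.4]
```

View pics/sc.png

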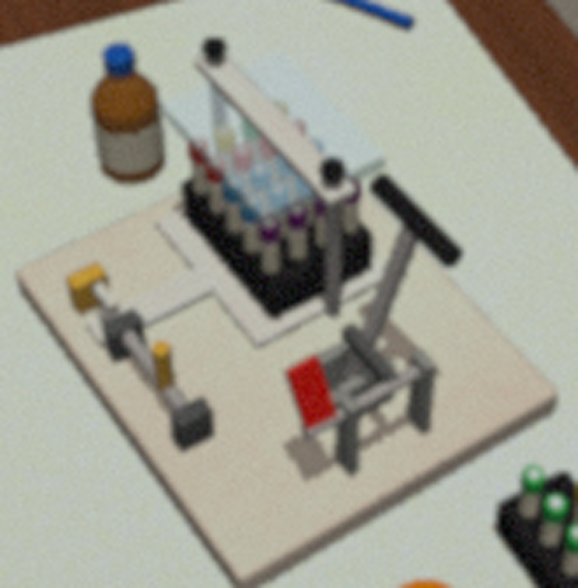

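View pics/tc.png

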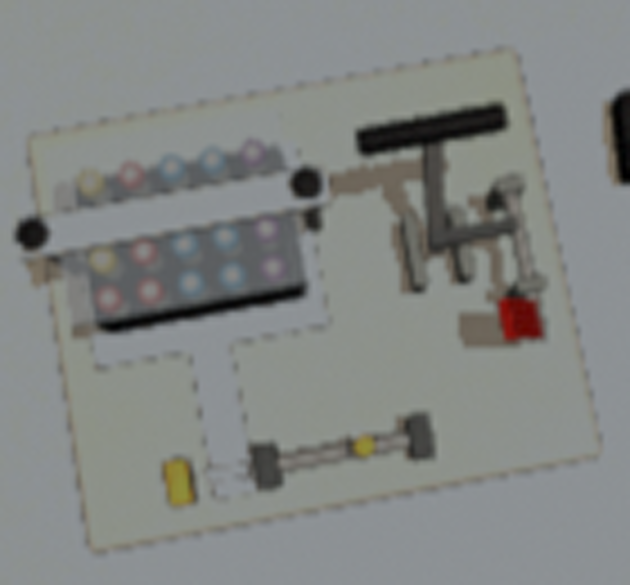

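Both crops show the same layout. In the side crop the knob top is at (162,346), the tab's free edge is (287,373)–(320,357), and the grip ends are (383,188) and (450,253). In the top crop the knob is at (364,446), the tab's free (left) edge is (498,303)–(507,342), and the grip runs (358,140)–(506,117). Next I'll triangulate these and check the heights.

```bash
cat > h.py <<'E'
import numpy as np
from cell import telemetry, vision, arm
from scipy.spatial.transform import Rotation as R
def ray(n,p):
    i=vision.camera_info(n);E=np.array(i["extrinsics"]);f=192/np.tan(np.radians(i["fov_y"]/2))
    d=E[:3,:3]@[(p[0]-i["cx"])/f,(p[1]-i["cy"])/f,1];return E[:3,3],d/np.linalg.norm(d)
def plane(n,p,z):
    o,d=ray(n,p);return o+d*(z-o[2])/d[2]
def tri(ps,pt):
    o1,d1=ray("side",ps);o2,d2=ray("top",pt)
    a=np.linalg.lstsq(np.c_[d1,-d2],o2-o1,rcond=None)[0];A=o1+a[0]*d1;B=o2+a[1]*d2
    return (A+B)/2,np.linalg.norm(A-B)
def plan(p):  # shift in tool axes (cm) from the current measured pose to world TCP p
    s=telemetry.observe();return R.from_rotvec(s["ee_rot"]).inv().apply(np.array(p)-s["position"])*100
E
python3 - <<'E'
from h import *
np.set_printoptions(precision=4,suppress=True)
S=lambda x,y:((x+.5)/3.5-.5+165,(y+.5)/3.5-.5+125)
T=lambda x,y:((x+.5)/4.5-.5+175,(y+.5)/4.5-.5+155)
for n,a,b,z in(("knob",S(162,347),T(364,446),.101),("tab",S(303.5,365),T(502,322),.143),("tabhinge",S(322,422),T(540,317),.1),("grip",(283.5,187.8),(270.4,183.5),.196),("postR",(259.6,173.9),(242.6,195.3),.19),("postL",(225.7,138.7),(181.5,206.6),.19),("gripL",S(383,188),T(361,140),.196),("gripR",S(450,253),T(502,118),.196)):
    print(n,tri(a,b),plane("side",a,z),plane("top",b,z))
pr=plane("top",(242.6,195.3),.19);pl=plane("top",(181.5,206.6),.19)
y=(pl-pr)[:2];print("post dist",np.linalg.norm(y));y/=np.linalg.norm(y);x=np.array([y[1],-y[0]]);yaw=np.arctan2(x[1],x[0])
org=(pl+pr)[:2]/2-45*.001*x-.07*y;print("yaw",yaw,"org",org)
for n,p in (("knob",plane("top",T(364,446),.101)),("tab",plane("top",T(502,322),.143)),("grip",plane("top",(270.4,183.5),.196))):
    d=p[:2]-org;print(n,"press",d@x,d@y)
print([np.round(plane("top",T(*c),.03)[:2],3) for c in((30,135),(515,48),(600,458),(92,550))])
s=telemetry.observe();print(R.from_rotvec(s["ee_rot"]).as_matrix())
for n,c,z in(("bottle",(157,230),.13),("jar",(342,223),.075),("rack",(327,183),.08)):print(n,plane("top",c,z))
E
```

```text
knob (array([ 0.4646, -0.0156,  0.1038]), np.float64(0.0006642711853268344)) [ 0.4648 -0.0134  0.101 ] [ 0.465  -0.0157  0.101 ]
tab (array([ 0.5395, -0.1   ,  0.1424]), np.float64(0.00147579567066863)) [ 0.5401 -0.1005  0.143 ] [ 0.5387 -0.0997  0.143 ]
tabhinge (array([ 0.5438, -0.1267,  0.1085]), np.float64(0.0030063199685170148)) [ 0.5447 -0.1208  0.1   ] [ 0.5461 -0.128   0.1   ]
grip (array([ 0.6462, -0.0547,  0.1967]), np.float64(0.0013251614409939317)) [ 0.6458 -0.0541  0.196 ] [ 0.647  -0.0549  0.196 ]
postR (array([0.6155, 0.0192, 0.1894]), np.float64(0.0018396789595753994)) [0.6143 0.0187 0.19  ] [0.6163 0.019  0.19  ]
postL (array([0.5851, 0.1806, 0.19  ]), np.float64(0.0016515794233738102)) [0.5842 0.1807 0.19  ] [0.5859 0.1804 0.19  ]
gripL (array([ 0.6406, -0.0133,  0.1932]), np.float64(0.00193472152755344)) [ 0.6384 -0.0157  0.196 ] [ 0.641  -0.0135  0.196 ]
gripR (array([ 0.6518, -0.0961,  0.203 ]), np.float64(0.0018088637435943464)) [ 0.654  -0.0905  0.196 ] [ 0.6543 -0.097   0.196 ]
post dist 0.1642451824643601
yaw 0.1860010925695919 org [0.5698 0.0226]
knob press -0.11007892274144214 -0.01825265918593744
tab press -0.053149399957546736 -0.11449093424097583
grip press 0.061586671934239945 -0.09046591746641468
[array([0.68 , 0.216]), array([ 0.743, -0.123]), array([ 0.459, -0.174]), array([0.398, 0.164])]
[[-0.9603  0.279  -0.0003]
 [ 0.279   0.9603 -0.0013]
 [-0.0001 -0.0013 -1.    ]]
bottle [0.5293 0.2582 0.13  ]
jar [ 0.5547 -0.2704  0.075 ]
rack [ 0.674  -0.2299  0.08  ]
```

The measurements agree: the heights match and the post spacing comes out at 164.2 mm against 164. The press yaw is 0.186 rad. I'll move towards the knob while turning the tool so its y lines up with the press's y.

```bash
python3 -m creep '5 -4 -4.5 0 0 0 -5; 5 -8 -9 0 0 0 -11; 5 -12 -13.5 0 0 0 -16; 5 -16 -18 0 0 0 -22; 5 -20 -22.5 0 0 0 -27'
python3 - <<'E'
from h import *
print(plan([.465,-.0155,.225]).round(2),R.from_rotvec(telemetry.observe()["ee_rot"]).as_matrix().round(3))
E
```

```text
clock: 0.72
position: [0.3042, 0.3263, 0.2247]
ee_rot: [-0.3, 3.127, -0.0]
force: [0.7, 0.1, 1.1]
width: 0.555
gripper_force: 0.0
[-9.280e+00 -3.661e+01 -3.000e-02] [[-0.982 -0.19   0.   ]
 [-0.19   0.982 -0.   ]
 [-0.    -0.    -1.   ]]
```

```bash
python3 -m creep '5 -1.4 -5.8 0 0 0 0; 5 -2.8 -11.6 0 0 0 0; 5 -4.2 -17.4 0 0 0 0; 5 -5.6 -23 0 0 0 0; 5 -7 -28 0 0 0 0';  python3 - <<'E'
from h import *
print(plan([.465,-.0155,.225]).round(2),R.from_rotvec(telemetry.observe()["ee_rot"]).as_matrix().round(3))
E
```

```text
clock: 1.35
position: [0.4252, 0.0643, 0.2249]
ee_rot: [-0.294, 3.128, 0.0]
force: [1.0, 1.0, 0.2]
width: 0.547
gripper_force: 0.0
[-2.42 -8.58 -0.01] [[-0.982 -0.187  0.   ]
 [-0.187  0.982  0.   ]
 [-0.     0.    -1.   ]]
```

```bash
python3 -m creep '5 -1.2 -4 0 0 0 0; 5 -2.4 -8 0 0 0 0; 5 -2.4 -8 0 0 0 0; 5 -2.4 -8 0 0 0 0';  python3 - <<'E'
from h import *
print(plan([.465,-.0155,.101]).round(2))
E
```

```text
clock: 1.85
position: [0.4629, -0.0072, 0.2245]
ee_rot: [0.295, -3.127, -0.001]
force: [-0.7, 1.0, 0.2]
width: 0.541
gripper_force: 0.0
[-0.06 -0.85 12.35]
```

```bash
python3 -m creep '5 -0.05 -0.85 0 0 0 0; 5 -0.05 -0.85 5 0 0 0; 5 -0.05 -0.85 9.5 0 0 0; 5 -0.05 -0.85 12.2 0 0 0; 5 -0.05 -0.85 12.2 0 0 0'
python3 - <<'E'
from h import *; import cv2
print(plan([.465,-.0155,.101]).round(2))
im=vision.get_image("side")[125:293,165:330];cv2.imwrite("pics/k.png",cv2.resize(im[:,:,::-1],None,fx=3.5,fy=3.5,interpolation=cv2.INTER_CUBIC))
E
```

```text
clock: 2.48
position: [0.464, -0.0157, 0.1015]
ee_rot: [0.297, -3.124, 0.0]
force: [0.1, 0.1, 0.7]
width: 0.546
gripper_force: 0.0
[-0.11  0.01  0.05]
```

View pics/k.png

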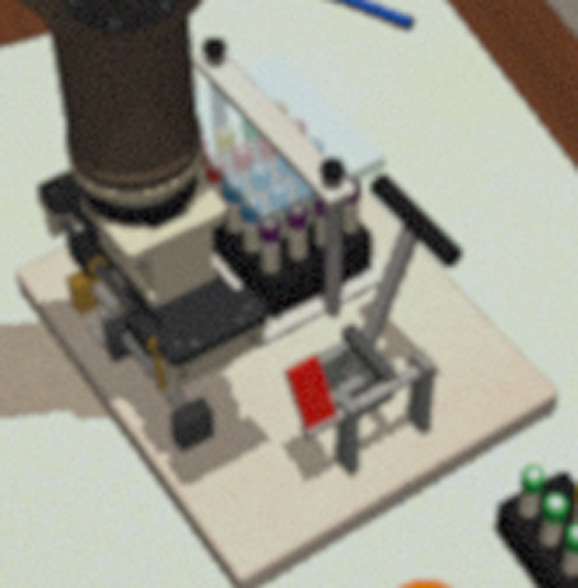

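The tool is over the knob, which shows at (155,360) under the gripper. I'll close gently and check that the opening matches the knob's 14 mm.

```bash
python3 -m creep '1 0 0 0 0 0 0; 1 0 0 0 0 0 0; 1 0 0 0 0 0 0; 1 0 0 0 0 0 0; 1 0 0 0 0 0 0' 15
```

```text
clock: 3.15
position: [0.4655, -0.016, 0.1029]
ee_rot: [-0.295, 3.128, 0.0]
force: [0.5, -0.1, -0.3]
width: 0.117
gripper_force: 0.0
```

```bash
python3 -m creep '0.6 0 0 0 0 0 0; 0.6 0 0 0 0 0 0; 0.6 0 0 0 0 0 0'
python3 - <<'E'
from h import *; import cv2
s=telemetry.observe();print(s["width"],s["gripper_force"],s["position"])
im=vision.get_image("side")[170:260,170:260];a=cv2.resize(im[:,:,::-1],(560,560),interpolation=cv2.INTER_CUBIC)
im=vision.get_image("top")[215:285,200:300][:,:,::-1]
b=cv2.resize(im,None,fx=2.4,fy=2.4);c=np.zeros((560,240,3),np.uint8);c[:b.shape[0],:b.shape[1]]=b
cv2.imwrite("pics/k2.png",np.hstack([a,c]))
E
```

```text
clock: 3.52
position: [0.4655, -0.016, 0.1028]
ee_rot: [0.295, -3.128, -0.0]
force: [-0.5, -0.1, 1.0]
width: 0.069
gripper_force: 0.0
0.06930724559437225 0.0 [ 0.46548271 -0.01598269  0.10279307]
```

View pics/k2.png

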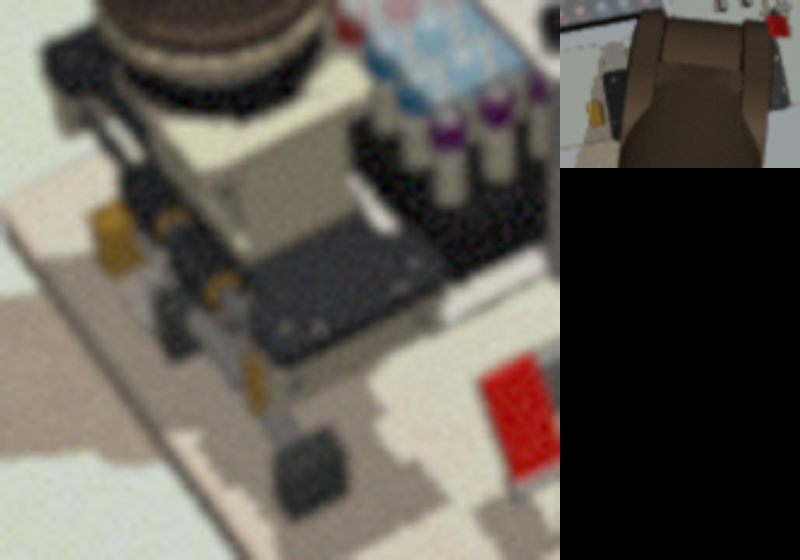

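Run:
```python
from h import *
import cv2
def proj(n,p):
    i=vision.camera_info(n);E=np.linalg.inv(np.array(i["extrinsics"]));f=192/np.tan(np.radians(i["fov_y"]/2))
    q=E[:3,:3]@p+E[:3,3];return np.array([q[0]/q[2]*f+i["cx"],q[1]/q[2]*f+i["cy"]])
s=telemetry.observe();p=s["position"]
for dz in(-.05,0,.022):
    q=proj("side",p-[0,0,dz]);print(dz,q,(q-170)*6.22)
im=vision.get_image("side")[205:250,190:235];cv2.imwrite("pics/k3.png",cv2.resize(im[:,:,::-1],(585,585),interpolation=cv2.INTER_CUBIC))
```

```text
-0.05 [209.78684651 211.25170811] [247.47418531 256.58562445]
0 [211.46745289 223.99756421] [257.92755699 335.86484939]
0.022 [212.17301742 229.34862321] [262.31616833 369.14843636]
```

View pics/k3.png

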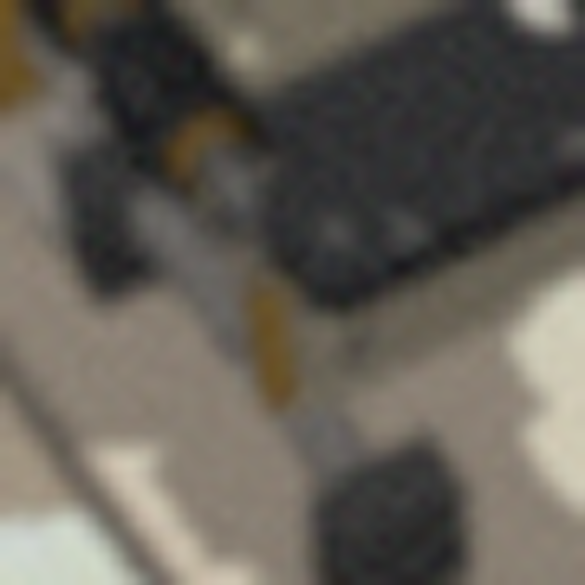

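Run:
```python
from h import *
import cv2
def proj(n,p):
    i=vision.camera_info(n);E=np.linalg.inv(np.array(i["extrinsics"]));f=192/np.tan(np.radians(i["fov_y"]/2))
    q=E[:3,:3]@np.array(p)+E[:3,3];return np.array([q[0]/q[2]*f+i["cx"],q[1]/q[2]*f+i["cy"]])
print(arm.tip_reach,[a for a in dir(arm) if a[0]!="_"])
for z in(.275,.225,.203):print(proj("side",[.1743,.5998,z]).round(1), [proj("side",[.1743+k*.279*.046,.5998+k*.96*.046,z]).round(1) for k in(-1,1)])
a=cv2.imread("pics/side0.png")[20:110,0:90]
b=cv2.imread("pics/k.png")
cv2.imwrite("pics/g.png",cv2.resize(a,(585,585),interpolation=cv2.INTER_CUBIC))
im=vision.get_image("side");h=cv2.cvtColor(im,cv2.COLOR_RGB2HSV)
```

```text
0.022 ['PlanningError', 'tip_reach']
[42.3 68.2] [array([39.1, 76.9]), array([45.2, 59.9])]
[48.2 82.8] [array([45.3, 91.6]), array([51. , 74.4])]
[50.7 89. ] [array([47.9, 97.9]), array([53.4, 80.5])]
```

View pics/g.png

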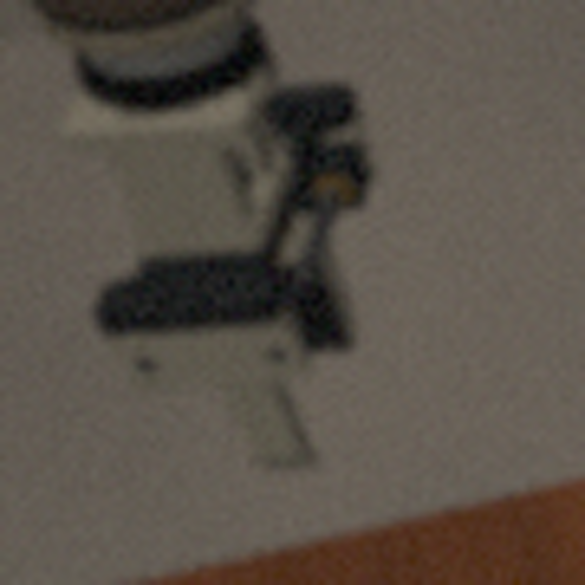

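In the initial picture the near fingertip, at about (285,460) in the crop, shows roughly 25 mm higher than the stated reach implies. That explains why the fingers closed above the knob. I'll probe with the closed fingertips, coming down on the knob's top (101 mm) in small steps.

```bash
python3 -m creep '0.6 0 0 0.2 0 0 0; 0.6 0 0 0.4 0 0 0;0.6 0 0 0.4 0 0 0'; python3 -m creep '0.6 0 0 0.2 0 0 0; 0.6 0 0 0.4 0 0 0;0.6 0 0 0.4 0 0 0'
```

```text
clock: 4.1
position: [0.4656, -0.016, 0.0992]
ee_rot: [-0.295, 3.127, 0.001]
force: [-2.3, -0.1, 11.4]
width: 0.065
gripper_force: 4.9
clock: 4.47
position: [0.4662, -0.0164, 0.0982]
ee_rot: [-0.294, 3.126, 0.003]
force: [-16.6, -1.0, 60.1]
width: 0.065
gripper_force: 30.7
```

The tips met the knob's top with the TCP reading about 0.100, so the effective tip height is the reading plus about 1 mm. I'll back off, open, and go down 20 mm below the knob's top.

```bash
python3 -m creep '0.6 0 0 -1 0 0 0; 5 0 0 -2 0 0 0;5 0 0 -2 0 0 0;5 0 0 -2 0 0 0;5 0 0 -2 0 0 0' 15; python3 -m creep '5 0 0 0 0 0 0; 5 0 0 1 0 0 0;5 0 0 2 0 0 0; 5 0 0 2 0 0 0'
```

```text
clock: 5.1
position: [0.4652, -0.016, 0.1143]
ee_rot: [0.295, -3.127, 0.0]
force: [0.5, -0.1, -0.0]
width: 0.449
gripper_force: 0.0
clock: 5.6
position: [0.4647, -0.0161, 0.0937]
ee_rot: [0.295, -3.126, 0.0]
force: [0.6, 0.7, -0.0]
width: 0.543
gripper_force: 0.0
```

```bash
python3 -m creep '5 0 0 0.5 0 0 0; 5 0 0 1 0 0 0;5 0 0 1.3 0 0 0; 5 0 0 1.3 0 0 0'; python3 -m creep '1 0 0 0 0 0 0; 1 0 0 0 0 0 0; 1 0 0 0 0 0 0; 1 0 0 0 0 0 0; 1 0 0 0 0 0 0' 15
```

```text
clock: 6.1
position: [0.4654, -0.016, 0.0816]
ee_rot: [0.295, -3.127, -0.0]
force: [0.3, -0.2, -0.5]
width: 0.541
gripper_force: 0.0
clock: 6.72
position: [0.4655, -0.0159, 0.0819]
ee_rot: [-0.296, 3.128, 0.0]
force: [-0.5, 0.8, 0.3]
width: 0.146
gripper_force: 15.0
```

The knob is held (opening 0.146, about 13.4 mm). Now I'll slide it along +y.

```bash
python3 -m creep '1 0 1 0 0 0 0; 1 0 2 0 0 0 0; 1 0 3 0 0 0 0; 1 0 4 0 0 0 0; 1 0 4 0 0 0 0'; python3 -m creep '1 0 0.4 0 0 0 0; 1 0 0.8 0 0 0 0; 1 0 0.8 0 0 0 0'
```

```text
clock: 7.35
position: [0.4578, 0.025, 0.0819]
ee_rot: [0.299, -3.127, -0.002]
force: [0.2, 2.5, 2.1]
width: 0.148
gripper_force: 15.0
clock: 7.72
position: [0.4566, 0.0315, 0.0819]
ee_rot: [-0.296, 3.128, 0.0]
force: [1.0, 0.4, 2.3]
width: 0.147
gripper_force: 15.0
```

```bash
python3 -m creep '1 0 0.3 0 0 0 0; 1 0 0.5 0 0 0 0; 1 0 0.5 0 0 0 0'
```

```text
clock: 8.1
position: [0.4564, 0.0326, 0.0819]
ee_rot: [-0.29, 3.127, -0.006]
force: [4.2, -14.7, -1.0]
width: 0.147
gripper_force: 15.0
```

The bolt has come up against its stop: 49 mm of travel, 15 N against it. I'll open, lift, and head for the tab.

```bash
python3 -m creep '4 0 0 0 0 0 0; 4 0 0 0 0 0 0; 4 0 0 0 0 0 0; 4 0 0 0 0 0 0; 4 0 0 0 0 0 0'; python3 -m creep '4 0 0 -4 0 0 0; 4 0 0 -9 0 0 0; 2 0 0 -14 0 0 0;0 0 0 -14 0 0 0;0 0 0 -14 0 0 0'
python3 - <<'E'
from h import *
y=.186;X=np.array([np.cos(y),np.sin(y),0]);Y=np.array([-X[1],X[0],0]);o=np.array([.5698,.0226,0])
for q in((-.056,-.072,.20),(-.056,-.072,.127),(-.056,-.133,.127)):p=o+q[0]*X+q[1]*Y+[0,0,q[2]];print(p,plan(p).round(2))
import cv2
im=vision.get_image("top");h=cv2.cvtColor(im,cv2.COLOR_RGB2HSV)
E
```

```text
clock: 8.72
position: [0.4555, 0.0363, 0.0818]
ee_rot: [0.296, -3.128, -0.0]
force: [0.5, -0.0, 0.5]
width: 0.437
gripper_force: 0.0
clock: 9.35
position: [0.4552, 0.0362, 0.2215]
ee_rot: [0.296, -3.127, -0.0]
force: [-0.1, 0.1, -0.1]
width: 0.159
gripper_force: 0.0
[ 0.52808081 -0.05851418  0.2       ] [ -5.38 -10.67   2.15]
[ 0.52808081 -0.05851418  0.127     ] [ -5.38 -10.67   9.45]
[ 0.53936151 -0.11846204  0.127     ] [ -5.37 -16.77   9.45]
```

```bash
python3 -m creep '0 -2.7 -5.3 0 0 0 0; 0 -5.4 -10.6 0 0 0 0; 0 -5.4 -10.6 0 0 0 0; 0 -5.4 -10.6 4 0 0 0; 0 -5.4 -10.6 5 0 0 0' 20; python3 -m creep '0 0 0 2 0 0 0; 0 0 0 4 0 0 0;0 0 0 4.4 0 0 0;0 0 0 4.4 0 0 0'
python3 - <<'E'
from h import *; import cv2
y=.186;X=np.array([np.cos(y),np.sin(y),0]);Y=np.array([-X[1],X[0],0]);o=np.array([.5698,.0226,0])
for q in((-.056,-.072,.127),(-.056,-.133,.127)):p=o+q[0]*X+q[1]*Y+[0,0,q[2]];print(plan(p).round(2))
im=vision.get_image("side");h=cv2.cvtColor(im,cv2.COLOR_RGB2HSV)
a=cv2.resize(im[125:293,165:330,::-1],None,fx=3.5,fy=3.5,interpolation=cv2.INTER_CUBIC);cv2.imwrite("pics/c.png",a)
E
```

```text
clock: 10.02
position: [0.526, -0.0573, 0.1688]
ee_rot: [0.295, -3.122, -0.001]
force: [0.1, 0.0, 0.1]
width: 0.002
gripper_force: 0.0
clock: 10.52
position: [0.5285, -0.0577, 0.1281]
ee_rot: [0.296, -3.127, -0.0]
force: [-0.2, -0.1, -0.3]
width: 0.005
gripper_force: 0.0
[ 0.05 -0.08  0.11]
[ 0.07 -6.18  0.11]
```

View pics/c.png

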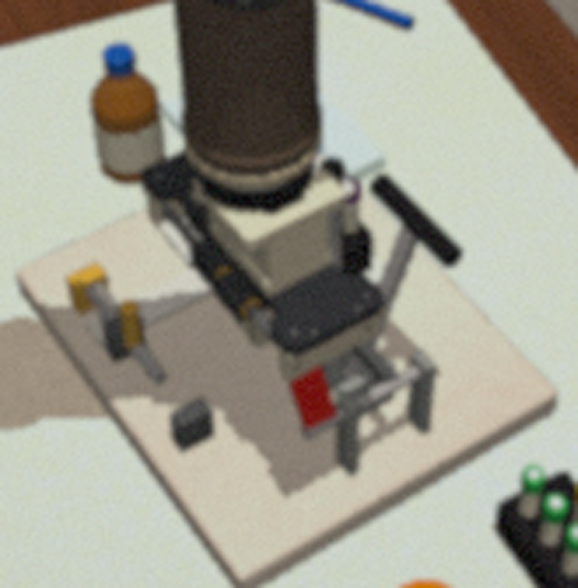

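The bolt is in its keeper (knob at (130,320)), and the gripper stands just behind the red tab at (313,395), with no contact on the lever. Now I'll push the tab towards −y.

```bash
python3 -m creep '0 0 -1 0 0 0 0; 0 0 -2 0 0 0 0; 0 0 -3 0 0 0 0; 0 0 -4 0 0 0 0; 0 0 -4 0 0 0 0'; python3 -m creep '0 0 -0.5 0 0 0 0; 0 0 -1 0 0 0 0; 0 0 -1.5 0 0 0 0;0 0 -1.5 0 0 0 0'
```

```text
clock: 11.2
position: [0.5354, -0.0952, 0.1317]
ee_rot: [-0.296, 3.127, 0.009]
force: [-22.3, 15.4, 56.0]
width: 0.005
gripper_force: 26.9
clock: 11.7
position: [0.5388, -0.1129, 0.1277]
ee_rot: [0.294, -3.128, 0.001]
force: [0.5, 0.4, -0.6]
width: 0.008
gripper_force: 0.0
```

```bash
python3 -m creep '0 0 0 -3 0 0 0; 0 0 0 -6 0 0 0; 0 0 6 -6 0 0 0;0 0 12 -6 0 0 0;0 0 12 -6 0 0 0'
python3 - <<'E'
from h import *; import cv2
ims=[]
for n in("side","top"):
    im=vision.get_image(n)[:,:,::-1]
    cr=im[175:285,220:310] if n=="side" else im[160:250,240:320]
    ims.append(cv2.resize(cr,(395,480),interpolation=cv2.INTER_CUBIC))
    h=cv2.cvtColor(im,cv2.COLOR_BGR2HSV);m=((h[...,0]<6)|(h[...,0]>174))&(h[...,1]>150)&(h[...,2]>50)
    m[:160]=0;m[285:]=0;m[:,:200]=0;m[:,330:]=0
    ys,xs=np.where(m);print(n,len(xs),xs.min(),xs.max(),ys.min(),ys.max(),xs.mean(),ys.mean())
cv2.imwrite("pics/r.png",np.hstack(ims))
E
```

```text
clock: 12.32
position: [0.5153, 0.0112, 0.1871]
ee_rot: [0.308, -3.125, -0.003]
force: [0.0, -1.1, -0.2]
width: 0.004
gripper_force: 0.0
side 77 254 263 234 247 258.16883116883116 240.0
top 55 293 300 220 228 296.74545454545455 224.16363636363636
```

View pics/r.png

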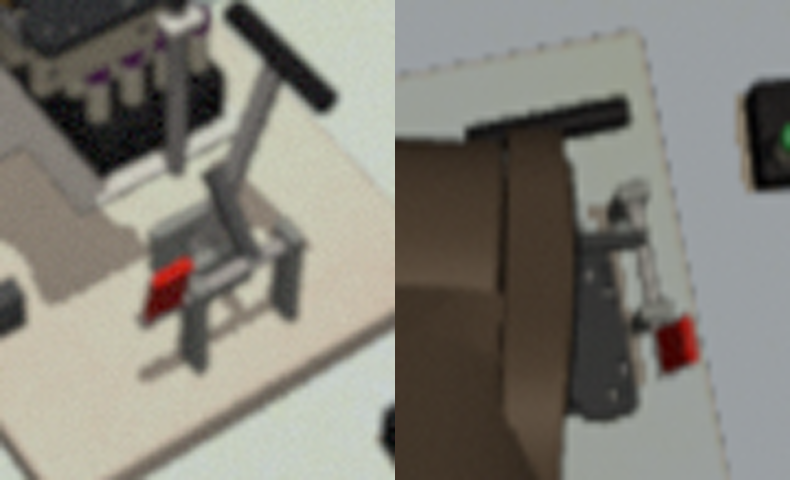

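The tab has flipped: it now leans to −y, with its tip at about (300.3,223.4) in the top view. I'll work out its angle.

Run:
```python
from h import *
y=.186;X=np.array([np.cos(y),np.sin(y),0]);Y=np.array([-X[1],X[0],0]);o=np.array([.5698,.0226,0])
print(tri((258.8,235.8),(300.0,223.3)))
for z in(.143,.147):
    p=plane("top",(300,223.3),z);print(p,(p-o)@X,(p-o)@Y)
p=plane("top",(286.6,226.6),.143);print((p-o)@Y)
s=telemetry.observe();print((s["position"]-o)@X,(s["position"]-o)@Y)
for q in((-.056,-.085,.187),(-.056,-.14,.127)):p=o+q[0]*X+q[1]*Y+[0,0,q[2]];print(plan(p).round(2))
```

```text
(array([ 0.54464548, -0.13601137,  0.15656707]), np.float64(0.0011135455594478553))
[ 0.54662465 -0.13793163  0.143     ] -0.052462633778632604 -0.1534769476628946
[ 0.54620187 -0.13740536  0.147     ] -0.052780801320853 -0.15288157196882182
-0.11542035679891548
-0.05582048988137223 -0.006254708464184069
[ 0.05 -7.87  0.05]
[  0.07 -13.37   6.05]
```

The catch is at about 0.8 rad, so it's not fully over yet. I'll push it further, slowly.

```bash
python3 -m creep '0 0 -5 0 0 0 0; 0 0 -9 0 0 0 0; 0 0 -9 2 0 0 0;0 0 -9 4.5 0 0 0;0 0 -9 6 0 0 0' && python3 -m creep '0 0 -1 0 0 0 0; 0 0 -2 0 0 0 0; 0 0 -3 0 0 0 0; 0 0 -3.2 0 0 0 0; 0 0 -3.2 0 0 0 0'; python3 -m creep '0 0 -0.4 0 0 0 0; 0 0 -0.8 0 0 0 0;0 0 -0.8 0 0 0 0';  python3 - <<'E'
from h import *
y=.186;Y=np.array([-np.sin(y),np.cos(y),0]);o=np.array([.5698,.0226,0])
print((telemetry.observe()["position"]-o)@Y)
E
```

```text
clock: 13.05
position: [0.5325, -0.0844, 0.1265]
ee_rot: [0.291, -3.126, 0.001]
force: [0.3, -0.7, 0.9]
width: 0.006
gripper_force: 0.0
clock: 13.68
position: [0.5393, -0.1141, 0.1281]
ee_rot: [-0.295, 3.127, 0.0]
force: [-0.6, 0.1, 0.1]
width: 0.008
gripper_force: 0.0
clock: 14.05
position: [0.5406, -0.1221, 0.1278]
ee_rot: [0.295, -3.128, 0.0]
force: [0.4, -0.1, -0.7]
width: 0.003
gripper_force: 0.1
-0.13679265160929055
```

```bash
python3 -m creep '0 0 -0.3 0 0 0 0; 0 0 -0.6 0 0 0 0;0 0 -0.6 0 0 0 0'; python3 -m creep '0 0 -0.2 0 0 0 0; 0 0 -0.4 0 0 0 0;0 0 -0.4 0 0 0 0'
python3 - <<'E'
from h import *; import cv2
y=.186;Y=np.array([-np.sin(y),np.cos(y),0]);o=np.array([.5698,.0226,0])
print((telemetry.observe()["position"]-o)@Y)
for n in("side","top"):
    im=vision.get_image(n)[:,:,::-1]
    h=cv2.cvtColor(im,cv2.COLOR_BGR2HSV);m=((h[...,0]<6)|(h[...,0]>174))&(h[...,1]>150)&(h[...,2]>50)
    m[:160]=0;m[285:]=0;m[:,:200]=0;m[:,330:]=0
    ys,xs=np.where(m);print(n,len(xs),xs.min(),xs.max(),ys.min(),ys.max(),xs.mean(),ys.mean())
E
```

```text
clock: 14.42
position: [0.5419, -0.1281, 0.1279]
ee_rot: [-0.295, 3.128, -0.0]
force: [0.6, -0.6, -0.5]
width: 0.005
gripper_force: 0.1
clock: 14.8
position: [0.5422, -0.1297, 0.1276]
ee_rot: [0.297, -3.126, -0.004]
force: [-2.3, 6.3, 2.4]
width: 0.004
gripper_force: 3.7
-0.14459675364841174
side 20 221 260 170 248 247.35 224.1Traceback (most recent call last):
  File "<stdin>", line 8, in <module>
    return umr_minimum(a, axis, None, out, keepdims, initial, where)
ValueError: zero-size array to reduction operation minimum which has no identity
```

```bash
python3 -m creep '0 0 -0.3 0 0 0 0;0 0 -0.3 0 0 0 0'; python3 -m creep '0 0 2 0 0 0 0; 0 0 2 -3 0 0 0; 0 0 4 -6 0 0 0;0 0 10 -7 0 0 0;0 0 14 -8 0 0 0'
python3 - <<'E'
from h import *; import cv2
y=.186;X=np.array([np.cos(y),np.sin(y),0]);Y=np.array([-np.sin(y),np.cos(y),0]);o=np.array([.5698,.0226,0])
for n in("side","top"):
    im=vision.get_image(n)[:,:,::-1]
    h=cv2.cvtColor(im,cv2.COLOR_BGR2HSV);m=((h[...,0]<6)|(h[...,0]>174))&(h[...,1]>150)&(h[...,2]>50)
    m[:160]=0;m[285:]=0;m[:,:240]=0;m[:,330:]=0
    ys,xs=np.where(m);print(n,len(xs),xs.min(),xs.max(),ys.min(),ys.max(),xs.mean(),ys.mean())
p=plane("top",(xs.mean(),ys.mean()),.122);print("tab middle y",(p-o)@Y)
p=plane("top",(289.8,225.5),.122);print("was",(p-o)@Y)
g=o+.0605*X-.0905*Y
print("grip",g,plan(g+[0,0,.25]).round(2))
E
```

```text
clock: 15.15
position: [0.5423, -0.1302, 0.1275]
ee_rot: [0.3, -3.125, -0.009]
force: [-3.8, 13.8, 5.7]
width: 0.003
gripper_force: 7.8
clock: 15.78
position: [0.5165, 0.0054, 0.2084]
ee_rot: [-0.297, 3.126, 0.0]
force: [0.4, 1.1, 0.5]
width: 0.004
gripper_force: 0.0
side 32 254 266 240 247 261.5 243.3125
top 87 294 305 219 228 299.4022988505747 223.79310344827587
tab middle y -0.15466260502097906
was -0.12718240319848567
grip [ 0.64599259 -0.05515081  0.        ] [-11.45  -8.72  -4.13]
```

The tab's middle now mirrors its start across the hinge line (−13.7 mm against +13.7 mm), and it met a stop at 14 N, so the catch is fully over. Next is the lever. I'll turn the tool 90° so the fingers close along the press's x.

```bash
python3 - <<'E'
from h import *
print(telemetry.observe()["joints"].round(3) if hasattr(telemetry.observe()["joints"],"round") else telemetry.observe()["joints"])
E
python3 -m creep '3 0 0 -2 0 0 10; 4 0 0 -4 0 0 20; 4.5 0 0 -6 0 0 30; 4.5 0 0 -6 0 0 30'
python3 - <<'E'
from h import *
print(telemetry.observe()["joints"])
E
```

```text
[-0.46   0.28   0.432  1.884 -0.14   1.005  1.799]
clock: 16.38
position: [0.5178, 0.0023, 0.2688]
ee_rot: [0.524, 3.095, 0.0]
force: [0.5, 0.0, -0.1]
width: 0.387
gripper_force: 0.0
[-0.55418153  0.22956553  0.55419398  1.80180893 -0.13168061  1.14399102
  1.27792324]
```

```bash
python3 -m creep '4.5 0 0 0 0 0 10; 4.5 0 0 0 0 0 20; 4.5 0 0 0 0 0 30; 4.5 0 0 0 0 0 40; 4.5 0 0 0 0 0 50'; python3 -m creep '4.5 0 0 0 0 0 10; 4.5 0 0 0 0 0 10; 4.5 0 0 0 0 0 10';  python3 - <<'E'
from h import *
y=.186;X=np.array([np.cos(y),np.sin(y),0]);Y=np.array([-X[1],X[0],0]);o=np.array([.5698,.0226,0])
M=R.from_rotvec(telemetry.observe()["ee_rot"]).as_matrix();print("tool y in press",M[:,1]@X,M[:,1]@Y)
for q in((.0605,-.113,.265),(.0605,-.113,.176)):print(plan(o+q[0]*X+q[1]*Y+[0,0,q[2]]).round(2))
E
```

```text
clock: 17.0
position: [0.5164, 0.0024, 0.2667]
ee_rot: [-1.786, -2.584, 0.002]
force: [0.3, 0.2, -0.2]
width: 0.487
gripper_force: 0.0
clock: 17.38
position: [0.5166, 0.0028, 0.2673]
ee_rot: [-1.996, -2.426, 0.001]
force: [-0.3, -0.7, 1.0]
width: 0.49
gripper_force: 0.0
tool y in press 0.9999702932986279 0.007681301112053635
[-10.42  11.56   0.23]
[-10.42  11.57   9.13]
```

```bash
python3 -m creep '4.5 -4 4.4 0 0 0 0; 4.5 -8 8.8 0 0 0 0; 4.5 -10.4 11.6 0 0 0 0; 4.5 -10.4 11.6 0 0 0 0; 4.5 -10.4 11.6 0 0 0 0'; python3 -m creep '4.5 0 0 2.5 0 0 0; 4.5 0 0 5 0 0 0; 4.5 0 0 7 0 0 0; 4.5 0 0 7 0 0 0'
python3 - <<'E'
from h import *
y=.186;X=np.array([np.cos(y),np.sin(y),0]);Y=np.array([-X[1],X[0],0]);o=np.array([.5698,.0226,0])
print(plan(o+.0605*X-.113*Y+[0,0,.176]).round(2))
E
```

```text
clock: 18.0
position: [0.6497, -0.0774, 0.2673]
ee_rot: [-2.0, -2.421, 0.001]
force: [-0.4, 0.9, -0.0]
width: 0.49
gripper_force: 0.0
clock: 18.5
position: [0.6487, -0.0759, 0.1969]
ee_rot: [-1.998, -2.421, 0.001]
force: [0.2, -0.1, 0.3]
width: 0.493
gripper_force: 0.0
[-0.16  0.12  2.09]
```

```bash
python3 -m creep '4.5 -0.1 0.1 1 0 0 0; 4.5 -0.1 0.1 2 0 0 0; 4.5 -0.1 0.1 2 0 0 0'; python3 -m creep '1 0 0 0 0 0 0; 1 0 0 0 0 0 0; 1 0 0 0 0 0 0; 1 0 0 0 0 0 0; 1 0 0 0 0 0 0' 25
```

```text
clock: 18.88
position: [0.651, -0.0781, 0.1771]
ee_rot: [-2.002, -2.42, 0.001]
force: [0.2, 0.1, 0.5]
width: 0.495
gripper_force: 0.0
clock: 19.5
position: [0.6511, -0.0784, 0.178]
ee_rot: [-2.003, -2.42, 0.0]
force: [-4.3, -0.7, 3.7]
width: 0.186
gripper_force: 25.0
```

The grip is held (17 mm). I'll pull along the arc, with the first two points as a check.

```bash
python3 -m creep '1 0 -1.1 -0.35 0 0 0; 1 0 -2.2 -0.6 0 0 0; 1 0 -3.3 -0.8 0 0 0; 1 0 -4.4 -0.9 0 0 0; 1 0 -4.4 -0.9 0 0 0' 40
```

```text
clock: 20.12
position: [0.6113, -0.0859, 0.1889]
ee_rot: [1.998, 2.417, 0.009]
force: [7.9, 2.3, 3.2]
width: 0.185
gripper_force: 40.0
```

The lever is past the point where the catch would bar it, with about 8 N of spring. Continuing to the stop.

```bash
python3 -m creep '1 0 -1.5 0 0 0 0; 1 0 -3 0.15 0 0 0; 1 0 -4.5 0.45 0 0 0; 1 0 -5.6 0.8 0 0 0; 1 0 -6.2 1 0 0 0'; python3 -m creep '1 0 -0.3 0.1 0 0 0; 1 0 -0.5 0.2 0 0 0; 1 0 -0.5 0.2 0 0 0; 1 0 -0.5 0.2 0 0 0'
python3 - <<'E'
from h import *
y=.186;X=np.array([np.cos(y),np.sin(y),0])
s=telemetry.observe();print((s["position"]-np.array([.6511,-.0784,.178]))@X,s["force"]@X,s["gripper_force"])
E
```

```text
clock: 20.75
position: [0.5516, -0.097, 0.1792]
ee_rot: [1.996, 2.417, 0.011]
force: [8.1, 6.0, 13.3]
width: 0.184
gripper_force: 40.0
clock: 21.25
position: [0.5469, -0.0979, 0.1772]
ee_rot: [1.996, 2.417, 0.011]
force: [7.7, 4.1, 9.3]
width: 0.185
gripper_force: 40.0
-0.1060167549207251 8.331825486863236 40.006118416786194
```

```bash
python3 -m creep '1 0 -0.3 0.1 0 0 0; 1 0 -0.6 0.25 0 0 0; 1 0 -0.6 0.25 0 0 0'; python3 -m creep '1 0 -0.2 0.1 0 0 0; 1 0 -0.4 0.15 0 0 0; 1 0 -0.4 0.15 0 0 0; 1 0 -0.4 0.15 0 0 0'
python3 - <<'E'
from h import *
y=.186;X=np.array([np.cos(y),np.sin(y),0])
s=telemetry.observe();print((s["position"]-np.array([.6511,-.0784,.178]))@X,s["force"]@X,s["gripper_force"])
E
```

```text
clock: 21.62
position: [0.5427, -0.0987, 0.1754]
ee_rot: [1.994, 2.416, 0.014]
force: [11.3, 6.1, 10.9]
width: 0.184
gripper_force: 40.0
clock: 22.12
position: [0.5424, -0.0988, 0.1752]
ee_rot: [1.989, 2.413, 0.02]
force: [20.6, 7.6, 12.5]
width: 0.187
gripper_force: 40.0
-0.11063636254503025 21.652027371962284 40.01716196537018
```

The lever is at its stop: 110.6 mm of travel (110 expected), and the force rises without further motion. I'll check that the bolt and catch are still in place, then hand in.

Run:
```python
from h import *; import cv2
from cell import job
im=vision.get_image("side");h=cv2.cvtColor(im,cv2.COLOR_RGB2HSV)
m=((h[...,0]>14)&(h[...,0]<32)&(h[...,1]>110)&(h[...,2]>70)).astype(np.uint8);m[:190]=0;m[250:]=0;m[:,:175]=0;m[:,240:]=0
k,l,st,c=cv2.connectedComponentsWithStats(m);print([(st[i],c[i].round(1)) for i in range(1,k) if st[i,4]>8])
m=((h[...,0]<6)|(h[...,0]>174))&(h[...,1]>150)&(h[...,2]>50);m[:215]=0;m[260:]=0;m[:,:240]=0;m[:,280:]=0
ys,xs=np.where(m);print(len(xs),xs.mean() if len(xs) else 0,ys.mean() if len(xs) else 0)
print(telemetry.observe()["dq"]); print(job.sign_off())
```

```text
[(array([185, 201,  10,  13,  69], dtype=int32), array([188.8, 206. ])), (array([200, 212,   5,  13,  53], dtype=int32), array([201.8, 217.7]))]
38 260.89473684210526 243.57894736842104
[-1.03595257e-03 -1.75633278e-03  1.09325281e-03  2.03722739e-03
 -4.04647506e-04 -5.27492948e-06 -1.00880634e-03]
the job is handed in; nothing more can be done
None
```

I handed the job in at about 22 s with the bolt home, the catch flipped fully over, and the gripper holding the lever at its stop at 40 N grip; I saw no contact with the small rack, bottle or jar but did not check their positions again, and no verdict came back.

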